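Empty the mould tray and hold it flush on the tilted checking pad

TASK

Take the black mould tray by its wooden handle and tip its three loose plugs over the open lip into the plywood bin, without touching the plugs with the fingers. Then bring the empty tray to the checking stage, lip end at the low end of the slope, tilt it until its underside lies flush and centred on the sloping aluminium pad, and press until the sprung pad is about half way down its travel. Finish like that, still gripping the handle and pressing steadily; leave the stage's tilt as it is set and do not disturb the other things on the bench.

Things in the scene. Friction and masses are not known exactly. Their poses are not given: they have to be found in the camera images.
- tray: black plastic mould tray, 130 (x) by 100 (y) mm, floor 6 mm thick, walls 5 mm thick and 24 mm high (over the underside) on the +x, +y and -y sides; the -x side is open: the lip. 0.18 to 0.34 kg. Origin: centre of the flat underside; z up out of the tray. Floor and underside are smooth (friction about 0.3): plugs slide off at a tilt of 25 degrees or less
- tray_handle (a point): grip point on the tray's upright wooden handle, 48 mm above the underside and 25 mm to +x of the tray's centre. The handle is a block 36 mm (x) by 16 mm (y), its top 70 mm above the underside; pinch it across y from above. Axes as the tray's
- tray_lip (a point): middle of the open lip's upper edge, 65 mm to -x of the tray's centre, 6 mm above the underside. Axes as the tray's
- plug0: round light-wood plug, 21 mm diameter, 22 mm high, 18 g, standing on the tray floor between the lip and the handle at the start; origin: centre of its underside
- plug1: round light-wood plug, 21 mm diameter, 22 mm high, 18 g, standing on the tray floor between the lip and the handle at the start; origin: centre of its underside
- plug2: round light-wood plug, 21 mm diameter, 22 mm high, 18 g, standing on the tray floor between the lip and the handle at the start; origin: centre of its underside
- bin: open plywood bin, fixed, 180 (x) by 170 (y) mm outside, 70 mm high, walls and floor 6 mm; origin: centre of its underside on the table. It stands on the left or the right of the tray
- pad_face (a point): centre of the outer face of the stage's aluminium pad, 100 (x) by 80 (y) mm, 10 thick. x points up the slope (away from the robot within 20 degrees), z is the outward normal; slope 14 to 30 degrees, new each time. The stage is fixed, on the side where the bin is not; steel base 150 by 130 mm, hinge 50 mm above the table; the pad's centre is 68 mm up the slope from the hinge and 30 mm off it
- pad (a joint): how far the pad is pressed in along its inward normal, m: 0 free, 0.012 at the stop. A spring pushes back with 3 N at 0 and 0.6 N more per mm, so about 6.6 N at half travel; it only slides, it does not swivel. Resting the tray on it barely moves it
- frame_top (a point): middle of the upper edge of the stage's green hinged frame (92 mm wide, its surface 25 mm behind the pad's face), 130 mm up the slope from the hinge; it tells whether the tilt has shifted (a stiff friction clamp that holds 8 N m)
- gum_jar: bystander: glass jar with brass cap, 60 mm diameter, 75 mm high; origin: centre of its underside
- ruler: bystander: brass strip 26 by 200 by 6 mm lying on the table; origin: centre of its underside
- mug: bystander: blue mug, 76 mm diameter, 85 mm high; origin: centre of its underside
- weight: bystander: dark iron weight, 60 mm diameter, 58 mm high; origin: centre of its underside
- mould: bystander: ribbed black mould bar 60 by 200 mm, 27 mm high; origin: centre of its underside
- brush: bystander: hand brush lying on the table; origin: on its underside
Mind the look-alikes: they are no part of the job. What is shaped like the part that bears pad_face but yellow is not meant.

How it is judged (in metres and radians):
On the way:
1. all three plugs have been tipped into the bin (x of plug0 in the frame of bin between -0.084 and 0.084 m and y of plug0 in the frame of bin between -0.079 and 0.079 m and z of plug0 in the frame of bin between -0.01 and 0.055 m and x of plug1 in the frame of bin between -0.084 and 0.084 m and y of plug1 in the frame of bin between -0.079 and 0.079 m and z of plug1 in the frame of bin between -0.01 and 0.055 m and x of plug2 in the frame of bin between -0.084 and 0.084 m and y of plug2 in the frame of bin between -0.079 and 0.079 m and z of plug2 in the frame of bin between -0.01 and 0.055 m), for 0.3 s.
At the end, for the whole second after the job is handed in: Plugs in the bin; tray flush on the pad (2.6 degrees, 3 mm), centred within 20 mm along and across, lip end down the slope, length within 8.6 degrees; pad pressed in 3 to 9.5 of 12 mm, over 3 N; fingers on the handle (over 3 N, TCP within 30 mm of the grip point) (all of step 1 and x of tray in the frame of pad_face between -0.02 and 0.02 m and y of tray in the frame of pad_face between -0.02 and 0.02 m and z of tray in the frame of pad_face between -0.003 and 0.003 m and angle between the z axis of tray and the z axis of pad_face, either way round below 0.045 rad and angle between the x axis of tray and the x axis of pad_face, either way round below 0.15 rad and value of joint pad between 0.003 and 0.0095 m and contact force between tray and pad above 3 N and contact force between the fingers and tray above 3 N and distance between the grasp point and tray_handle below 0.03 m and x of tray_lip in the frame of pad_face below -0.03 m); the arm keeps its last pose, push and grip.
It fails at once if the fingers touch a plug (contact force between the fingers and plug0 above 0.5 N or contact force between the fingers and plug1 above 0.5 N or contact force between the fingers and plug2 above 0.5 N).
It fails at once if the stage's tilt is shifted (its upper edge moves more than 6 mm) (distance of frame_top from where it was at the start of the episode above 0.006 m).
It fails at once if another thing on the bench is pushed more than 25 mm (distance of any of gum_jar, ruler, mug, weight, mould, brush from where it was at the start of the episode above 0.025 m).
It also fails if it takes over 51 s, if anything falls off the work surface, if the arm or the gripper's body presses on something with over 40 N, if the wrist force passes 120 N, or if a joint passes its speed limit or range.

ROBOT

A 6-joint arm with a two-finger parallel gripper is mounted at the origin on the work surface. World frame = base frame: x ahead of the robot, y to its left, z up, the work surface at z = 0. Lengths are in mm, angles in rad, forces in N, time in s.
With the tool pointing down it reaches from about 300 to 775 mm from the base axis. Payload 14.6 kg.
Tool frame: the origin (TCP) lies between the finger pads, 19 mm behind the fingertips; this is the grasp point; z points along the fingers, y is the line along which they close (so a half turn about z gives the same grasp; the last joint's range is limited). The gripper opens to 94 mm and grips with 3 to 60 N. Pads are 16 mm wide; open, the fingers measure 119 mm over their backs; the gripper's body (75 mm by 177 mm) begins 78 mm behind the grasp point.
Start: joints at [1.213, 0.3, 1.521, -0, 1.321, -0.067], TCP at [157.693, 526.899, 224.246] pointing down, gripper open.
Joint ranges: [-3.03, 3.03], [-0.79, 2.21], [0.23, 2.52], [-1.04, 4.18], [0, 3.07], [-2.55, 2.55]. Speed limits (rad/s): [2.22, 2.22, 2.57, 3.14, 3.14, 3.14].

INTERFACE

Orientations are given as a rotation vector (axis times angle).
In Python, from rig import ctrl, snapshot, camera_params, close_job gives the robot as it stands.
- The arm moves only by the shell command python3 -m jog 'ROWS' [FORCE]. ROWS is JSON, one flat list of numbers, 7 for each row, row after row: the shift along the tool's x, y, z in mm, then the turn, a rotation vector about the tool's x, y, z in rad, then the closure, from -1 (fully open) to 1 (shut). A call has 1 to 20 rows; each row shifts and turns the commanded pose from where the row before left it, along the tool's axes as they then stand; what a row does not reach is not made up. A row lasts 1/8 s, in which the tool goes at most 62.5 mm and 10.7 degrees, less where a joint would pass 70% of its speed; a pose out of reach is approached as far as the arm can. A call with a gripper value outside its range is refused whole. The fingers move at their own pace and stop on an object; FORCE is the grip in N (left out, the last holds). Time passes only in rows, so rows that do not move let the fingers close. It gives the time, the measured TCP pose, the force, the opening and the grip force at its end, in the units of the state.
- ctrl.read_state(): the state, without advancing time (a new reading comes with each control period).
- snapshot(name): name is "scene" or "side" or "wrist"; returns the picture (420x560x3 uint8, red, green, blue); there is no depth.
- camera_params(name): a dict with "fovy" (degrees; the focal length in pixels is half the picture's height over the tangent of half this angle, whatever the lens; pixels are square), "cx", "cy" (the principal point, pixels), "dist_coeffs" ([k1, k2, p1, p2, k3] as OpenCV has them; the pictures are not rectified), "rvec" (rotation vector, rad) and "tvec" (3), from world to camera coordinates, as OpenCV has them; the wrist camera has in their place "T_tool_cam" (4x4, takes a point from camera to tool coordinates, whose origin is the TCP and whose axes are the flange's). Camera axes: x right, y down, z forward; pixel columns grow to the right and rows downward; lengths in mm; the calibration is good to about 2 mm. A picture is of the moment at which its call begins: read the wrist's pose just before it. camera_params takes no time and is no camera call.
- close_job(): hands the job in; it is judged then, once.
The state is a dict: "clock": time; "q": joint angles; "joint_vel": joint speeds; "joint_efforts": joint torques, N m; "eef_pos": TCP position; "tool_rot": TCP orientation; "ft_force": force on the tool from outside, world axes, zero at the start; "torque": the same for the moment, N m; "finger_gap": finger opening in mm; "finger_force": force on a finger pad.
Only numpy, scipy, OpenCV 4.12 (cv2) and the standard library are available. Lean on these libraries where they do the work, as an engineer would, in place of code of your own. Each camera call takes 0.05 s, during which the arm holds its last target. There are 200 camera calls.

## Working session

There is one attempt and no reset: what is moved stays moved. The work goes in short steps, Python scripts to look and compute and a shell command to move; the robot and the scene stay as the last step left them, time stands still between calls to the robot, and variables do not carry over. Pictures are saved under pics/ and viewed, at most 10 in all, crops included, and the job is handed in when it is done.

```bash
ls; mkdir -p pics; python3 - <<'E'
from rig import ctrl, snapshot, camera_params
import cv2
print(ctrl.read_state())
for n in ["scene","side"]:
    cv2.imwrite(f"pics/{n}0.png", snapshot(n)[:,:,::-1]); print(n,camera_params(n))
print(camera_params("wrist"))
E
```

```text
pics
{'clock': 0.0, 'q': array([ 1.21339062e+00,  3.00471329e-01,  1.52159886e+00,  3.63360724e-05,
        1.32066354e+00, -6.65916114e-02]), 'joint_vel': array([ 0.00019356, -0.00012467,  0.00076176,  0.00144621,  0.00201474,
        0.00154972]), 'joint_efforts': array([-2.60653462e-03, -5.31811845e+01, -3.52734232e+01,  7.07268412e-02,
        2.45956139e-02, -6.98051076e-05]), 'eef_pos': array([157.60887242, 526.68473031, 223.67866293]), 'tool_rot': array([-4.55175842e-01, -3.10816531e+00,  1.74048747e-03]), 'ft_force': array([-0.09666202, -0.06773455,  1.10461314]), 'torque': array([-0.02008015, -0.03207559,  0.00901482]), 'finger_force': 0.0, 'finger_gap': 94.36706351337959}
scene {'fovy': 45.653877332759734, 'cx': 280.52945391017806, 'cy': 210.8159287362342, 'dist_coeffs': array([-0.04163173,  0.        ,  0.        ,  0.        ,  0.        ]), 'rvec': array([ 1.43707455,  1.86139878, -0.96530696]), 'tvec': array([  38.07977643, -244.00582134, 2230.88693282])}
side {'fovy': 47.52490290007283, 'cx': 279.57460844001434, 'cy': 209.7571417734844, 'dist_coeffs': array([-0.07794498,  0.        ,  0.        ,  0.        ,  0.        ]), 'rvec': array([ 2.12577467, -0.18314162,  0.13139776]), 'tvec': array([-537.49245742,  151.47976616, 1617.32784047])}
{'fovy': 58.247630899937704, 'cx': 280.3664525605828, 'cy': 215.97540528717695, 'dist_coeffs': array([0.00351888, 0.        , 0.        , 0.        , 0.        ]), 'T_tool_cam': array([[ 6.01550943e-04, -9.69617192e-01, -2.44626531e-01,
         7.17046784e+01],
       [ 9.99999754e-01,  4.95226289e-04,  4.96147624e-04,
         2.43260475e-01],
       [-3.59927777e-04, -2.44626769e-01,  9.69617251e-01,
        -1.60920133e+02],
       [ 0.00000000e+00,  0.00000000e+00,  0.00000000e+00,
         1.00000000e+00]])}
```

View pics/scene0.png

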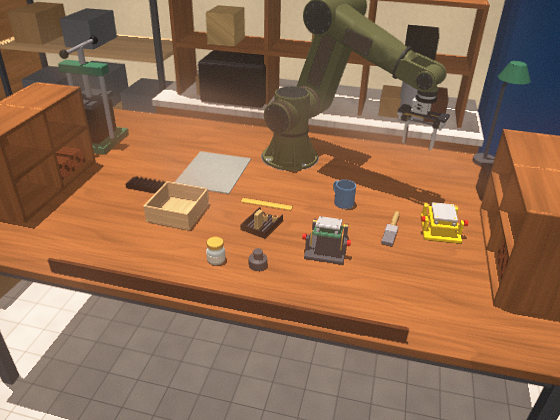

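View pics/side0.png

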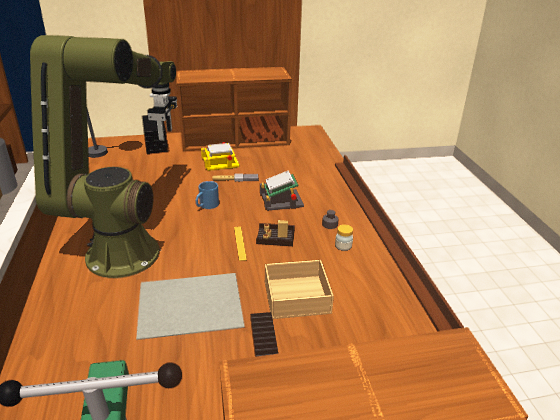

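The scene view, with +y to the right, shows these objects (pixel):
- black tray with handle and plugs (262,222)
- plywood bin (177,205)
- stage with green frame and silver pad (327,240)
- yellow look-alike stage (443,222)
- ruler (266,204)
- mug (345,193)
- brush (391,230)
- weight (258,260)
- jar (215,252)
- mould (145,185)

The side view agrees. The plugs (267,230) are on the robot side of the handle (283,229), so the lip faces -x.

Candidates:
- **Tray:** (262,222), not the ribbed mould bar at (145,185).
- **Stage:** (327,240) with the green frame, not the yellow one at (443,222).

```bash
cat > h.py <<'E'
import numpy as np, cv2
from scipy.spatial.transform import Rotation as R
from rig import ctrl, snapshot, camera_params
def cam(n, st=None):
    p=camera_params(n); f=210/np.tan(np.radians(p["fovy"])/2)
    K=np.array([[f,0,p["cx"]],[0,f,p["cy"]],[0,0,1.]]); d=np.array(p["dist_coeffs"])
    if n=="wrist":
        T=np.eye(4); T[:3,:3]=R.from_rotvec(st["tool_rot"]).as_matrix(); T[:3,3]=st["eef_pos"]
        W=np.linalg.inv(T@p["T_tool_cam"])
    else:
        W=np.eye(4); W[:3,:3]=R.from_rotvec(p["rvec"]).as_matrix(); W[:3,3]=p["tvec"]
    return K,d,W
def rays(c,px):
    K,d,W=c; u=cv2.undistortPoints(np.array(px,float).reshape(-1,1,2),K,d).reshape(-1,2)
    v=np.c_[u,np.ones(len(u))]@W[:3,:3]; return -W[:3,:3].T@W[:3,3], v/np.linalg.norm(v,axis=1)[:,None]
def onz(c,px,z):
    o,v=rays(c,px); return o+v*((z-o[2])/v[:,2])[:,None]
def tri(cs,ps):   # one point seen in several cameras -> point, ray misses
    A=np.zeros((3,3));b=np.zeros(3);L=[]
    for c,p in zip(cs,ps):
        o,v=rays(c,[p]);M=np.eye(3)-np.outer(v[0],v[0]);A+=M;b+=M@o;L.append((M,o))
    x=np.linalg.solve(A,b); return x,[float(np.linalg.norm(M@(x-o))) for M,o in L]
def proj(c,P):
    K,d,W=c; return cv2.projectPoints(np.array(P,float).reshape(-1,1,3),cv2.Rodrigues(W[:3,:3])[0],W[:3,3],K,d)[0].reshape(-1,2)
def snapw(name):
    st=ctrl.read_state(); im=snapshot("wrist")[:,:,::-1].copy(); cv2.imwrite(f"pics/{name}.png",im)
    np.savez(f"pics/{name}.npz",eef_pos=st["eef_pos"],tool_rot=st["tool_rot"]); return im,cam("wrist",st)
def loadw(name):
    return cv2.imread(f"pics/{name}.png"),cam("wrist",np.load(f"pics/{name}.npz"))
np.set_printoptions(precision=1,suppress=True)
E
python3 - <<'E'
from h import *
c=cam("scene"); s=cam("side")
for n,p,q in [("tray",(262,225),(276,238)),("bin",(177,213),(299,295)),("stage",(327,250),(283,200)),("ruler",(266,204),(240,243)),("weight",(258,266),(331,225)),("jar",(216,260),(344,245)),("mug",(345,204),(208,204)),("brush",(391,230),(240,177)),("mould",(145,185),(263,333))]:
    print(n,onz(c,[p],5)[0],onz(s,[q],5)[0])
E
```

```text
tray [544.1  28.1   5. ] [535.   7.   5.]
bin [ 556.4 -293.9    5. ] [ 551.5 -299.6    5. ]
stage [622.9 277.    5. ] [609.9 263.6   5. ]
ruler [408.8   5.7   5. ] [404.2  -3.5   5. ]
weight [763.4  76.7   5. ] [753.8  57.9   5. ]
jar [771.2 -63.    5. ] [764.9 -71.9   5. ]
mug [326.1 296.6   5. ] [308.3 277.3   5. ]
brush [449.1 479.    5. ] [460.  484.6   5. ]
mould [ 408.1 -497.6    5. ] [ 418.6 -436.1    5. ]
```

```bash
python3 -m jog '[0,0,-20,0,0,-0.146,-1, 0,0,-30,0,0,-0.146,-1, -32,-23,-5,0,0,0,-1, -32,-23,-5,0,0,0,-1, -32,-23,-5,0,0,0,-1, -32,-23,-5,0,0,0,-1, -32,-23,-5,0,0,0,-1, -32,-23,-5,0,0,0,-1, -32,-23,-5,0,0,0,-1, -32,-23,-5,0,0,0,-1, -32,-23,-5,0,0,0,-1, -32,-23,-5,0,0,0,-1, -32,-23,-5,0,0,0,-1, -32,-23,-5,0,0,0,-1, 0,0,0,0,0,0,-1, 0,0,0,0,0,0,-1]' 40; python3 -c "
from h import *
snapw('w1')"
```

```text
clock: 2.1
eef_pos: [541.6, 251.7, 333.8]
tool_rot: [0.002, -3.141, 0.0]
ft_force: [-0.2, 0.4, -0.7]
finger_gap: 94.3
finger_force: 0.0
```

View pics/w1.png

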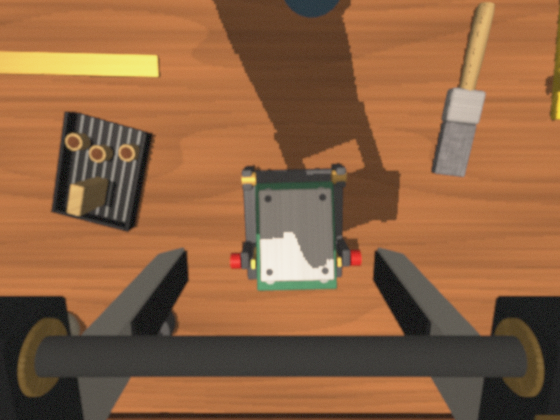

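The wrist view has the robot side at the top and +y to the right. The stage's grey pad in its green frame is at about (259..336, 187..280), with the upper green edge at row 288. The tray is at (100,170) with its handle at (88,195) and plugs at (74,142), (98,153) and (127,152). The brush is at right and the shadow of the arm crosses the pad. The pad choice is confirmed as the non-yellow one.

```bash
python3 -m jog '[10,-20,0,0,0,0,-1, 10,-22,0,0,0,0,-1, 10,-22,0,0,0,0,-1, 10,-22,0,0,0,0,-1, 10,-22,0,0,0,0,-1, 10,-22,0,0,0,0,-1, 10,-20,0,0,0,0,-1, 0,0,0,0,0,0,-1, 0,0,0,0,0,0,-1]'; python3 -c "
from h import *
im,c=snapw('w2')
a,_=loadw('w1')
A=cv2.resize(a[155:300,225:375],None,fx=2.6,fy=2.6,interpolation=cv2.INTER_CUBIC)
print(proj(c,[[545,15,20],[615,260,90]]))
cv2.imwrite('pics/w2v.png',np.hstack([im[:,:], cv2.copyMakeBorder(A[:,:240],0,max(0,420-A.shape[0]),0,0,cv2.BORDER_CONSTANT)[:420]]))
"
```

```text
clock: 3.28
eef_pos: [472.3, 101.7, 334.3]
tool_rot: [-0.002, 3.141, 0.0]
ft_force: [1.1, 0.1, 0.3]
finger_gap: 93.9
finger_force: 0.0
[[213.7 233.8]
 [413.4 308.1]]
```

View pics/w2v.png

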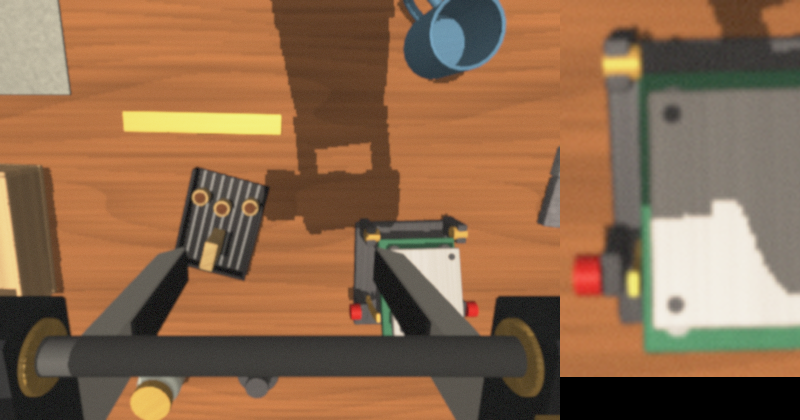

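w2: the tray's corners are at about (195,168), (268,186), (243,279) and (178,250), with the lip at the top edge. Its handle top is at (212,250) and its plugs at (200,198), (222,208) and (250,207), so the yaw is about -15°. The stage is partly hidden by a finger, so I'll take two side-shifted views of it.

```bash
python3 -m jog '[-25,3,0,0,0,0,-1, -25,3,0,0,0,0,-1, -25,3,0,0,0,0,-1, -25,3,0,0,0,0,-1, -25,3,0,0,0,0,-1, -25,3,0,0,0,0,-1, 0,0,0,0,0,0,-1, 0,0,0,0,0,0,-1]'; python3 -c "
from h import *
snapw('w3')"
python3 -m jog '[2,22,0,0,0,0,-1, 2,25,0,0,0,0,-1, 2,25,0,0,0,0,-1, 2,25,0,0,0,0,-1, 2,25,0,0,0,0,-1, 2,25,0,0,0,0,-1, 2,25,0,0,0,0,-1, 2,25,0,0,0,0,-1, 2,25,0,0,0,0,-1, 2,22,0,0,0,0,-1, 0,0,0,0,0,0,-1, 0,0,0,0,0,0,-1]'; python3 -c "
from h import *
im,c=snapw('w4'); a,_=loadw('w3')
cv2.imwrite('pics/v34.png',np.hstack([a[20:300,160:560],im[20:300,0:400]]))"
```

```text
clock: 4.32
eef_pos: [621.8, 119.9, 334.0]
tool_rot: [0.003, -3.141, 0.0]
ft_force: [0.3, -0.3, 0.4]
finger_gap: 94.3
finger_force: 0.0
clock: 5.88
eef_pos: [602.0, 363.2, 334.1]
tool_rot: [0.002, -3.142, 0.0]
ft_force: [-0.5, 0.3, -0.3]
finger_gap: 94.0
finger_force: 0.0
```

View pics/v34.png

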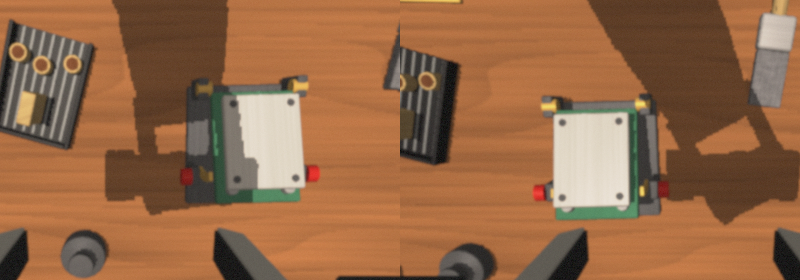

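v34: both views show the whole pad with its four dark corner bolts. In full w3 pixels they are about (394,123), (451,121), (398,201), (456,198). In w4 they are (162,142), (221,141), (159,223), (222,222). The tray is at the left edge in w3.

```bash
cat >> h.py <<'E'
def bolt(im,p,r=6):
    x,y=map(round,p); g=cv2.cvtColor(im,cv2.COLOR_BGR2GRAY).astype(float)[y-r:y+r+1,x-r:x+r+1]
    w=np.clip(np.median(g)-25-g,0,None); yy,xx=np.mgrid[-r:r+1,-r:r+1]
    w[xx**2+yy**2>r*r+1]=0
    return (x+(w*xx).sum()/w.sum(), y+(w*yy).sum()/w.sum())
E
python3 - <<'E'
from h import *
V={n:loadw(n) for n in("w1","w3","w4")}
P={"w1":[(268,198),(322,197),(269,272),(325,270)],"w3":[(394,123),(451,121),(398,201),(456,198)],"w4":[(162,142),(221,141),(159,223),(222,222)]}
Q={n:[bolt(V[n][0],p) for p in P[n]] for n in P}
for n in Q: print(n,np.array(Q[n]).round(1).tolist())
for S in (("w3","w4"),("w1","w3","w4")):
    B=[]
    for i in range(4):
        x,e=tri([V[n][1] for n in S],[Q[n][i] for n in S]); B.append(x); print(x,np.round(e,1))
    B=np.array(B); ce=B.mean(0); x=(B[2]+B[3]-B[0]-B[1]); y=(B[1]+B[3]-B[0]-B[2])
    print("len",np.linalg.norm(x)/2,np.linalg.norm(y)/2); x/=np.linalg.norm(x); y/=np.linalg.norm(y); n=np.cross(x,y)
    print("centre",ce,"slope",np.degrees(np.arcsin(x[2])),"yaw",np.degrees(np.arctan2(x[1],x[0])),"ywdir z",y[2],"n",n.round(3), "hinge z", (ce-68*x-30*n)[2], "planarity", (B-ce)@n)
# aluminium outlines: in w4 mask low saturation bright
im,c=V["w4"]; h=cv2.cvtColor(im,cv2.COLOR_BGR2HSV); m=((h[...,1]<50)&(h[...,2]>150)).astype(np.uint8)*255
m[:110]=0;m[250:]=0;m[:,:130]=0;m[:,250:]=0
k=max(cv2.findContours(m,cv2.RETR_EXTERNAL,cv2.CHAIN_APPROX_NONE)[0],key=cv2.contourArea); r=cv2.minAreaRect(k); print("outline w4",r,cv2.boxPoints(r).tolist())
E
```

```text
w1 [[267.6, 198.3], [322.1, 196.9], [269.1, 271.8], [324.6, 269.9]]
w3 [[392.8, 123.3], [450.3, 121.7], [396.8, 199.0], [455.3, 197.6]]
w4 [[161.9, 142.1], [218.4, 140.7], [160.1, 221.9], [220.1, 217.3]]
[552.5 238.2  88.1] [0.1 0.1]
[550.8 298.1  88.5] [0.1 0.1]
[629.5 239.5 118.5] [2.4 2.4]
[627.3 300.9 113.6] [0.9 0.9]
len 81.64267800770486 60.76325695154492
centre [590.  269.2 102.2] slope 19.879402321292314 yaw 1.5354014604752033 ywdir z -0.03749736950667816 n [-0.3  0.   0.9] hinge z 50.86948403058332 planarity [-1.2  1.2  1.2 -1.2]
[552.5 238.2  88.1] [0.1 0.1 0.1]
[550.7 298.1  88.4] [0.1 0.1 0.2]
[629.  239.8 116.7] [1.9 1.5 3.4]
[627.1 300.8 112.9] [0.8 0.6 1.2]
len 80.93938665496965 60.51943022730563
centre [589.8 269.2 101.5] slope 19.150875549952374 yaw 1.5896714167449566 ywdir z -0.028995742173612667 n [-0.3  0.   0.9] hinge z 50.90611491228513 planarity [-0.9  0.9  0.9 -0.9]
outline w4 ((190.49996948242188, 181.99996948242188), (74.99998474121094, 99.99998474121094), 0.0) [[152.99996948242188, 231.99996948242188], [152.99996948242188, 131.99996948242188], [227.99996948242188, 131.99996948242188], [227.99996948242188, 231.99996948242188]]
```

```bash
cat > /tmp/b.py <<'E'
from h import *
V={n:loadw(n) for n in("w1","w3","w4")}
P={"w1":[(268,198),(322,197),(269,272),(325,270)],"w3":[(394,123),(451,121),(398,201),(456,198)],"w4":[(162,142),(221,141),(159,223),(222,222)]}
def bolt(im,p):   # connected dark blob nearest the seed, on a 4x enlargement
    g=cv2.cvtColor(im,cv2.COLOR_BGR2GRAY); r=9; x,y=p
    s=cv2.resize(g[y-r:y+r+1,x-r:x+r+1],None,fx=4,fy=4,interpolation=cv2.INTER_CUBIC)
    lo=s[20:56,20:56].min(); hi=np.median(s); m=(s<(lo+hi)/2).astype(np.uint8)
    n,l,st,ce=cv2.connectedComponentsWithStats(m)
    i=min(range(1,n),key=lambda i:np.hypot(*(ce[i]-37.5))+(100 if st[i,4]>900 else 0))
    c=(ce[i]+.5)/4-.5; return (x-r+c[0],y-r+c[1],st[i,4]/16)
Q={}
for n in P:
    q=[bolt(V[n][0],p) for p in P[n]]; print(n,np.array(q).round(1).tolist()); Q[n]=[a[:2] for a in q]
S=("w1","w3","w4"); B=[]
for i in range(4):
    x,e=tri([V[n][1] for n in S],[Q[n][i] for n in S]); B.append(x); print(x,np.round(e,1))
B=np.array(B); ce=B.mean(0); x=(B[2]+B[3]-B[0]-B[1]); y=(B[1]+B[3]-B[0]-B[2])
print("len",np.linalg.norm(x)/2,np.linalg.norm(y)/2); x/=np.linalg.norm(x); y/=np.linalg.norm(y); n=np.cross(x,y)
print("centre",ce,"slope",np.degrees(np.arcsin(x[2])),"yaw",np.degrees(np.arctan2(x[1],x[0])),"y.z",y[2],"n",n, "hinge", ce-68*x-30*n, "planarity", (B-ce)@n)
E
PYTHONPATH=. python3 /tmp/b.py
python3 - <<'E'
from h import *
A=[loadw("w1")[0][180:300,245:350],loadw("w3")[0][105:225,375:480],loadw("w4")[0][125:245,140:245]]
cv2.imwrite("pics/pads.png",cv2.resize(np.hstack(A),None,fx=2.5,fy=2.5,interpolation=cv2.INTER_NEAREST))
E
```

```text
Traceback (most recent call last):
  File "h.py", line 1, in <module>
    import numpy as np, cv2
ModuleNotFoundError: No module named 'cv2'
```

View pics/pads.png

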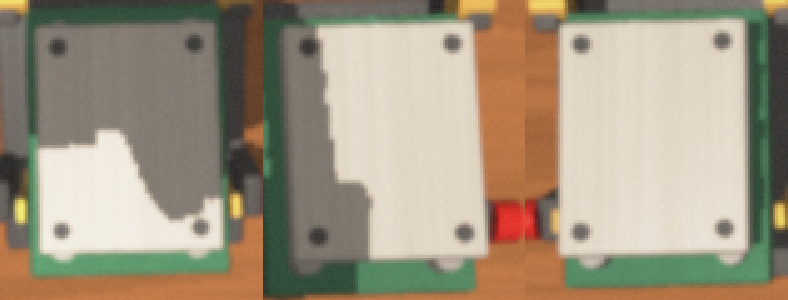

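The crops show the pad with its four bolts clearly. In w4 the upper bolts are at (162.4,217.8) and (220,216.2), so my earlier seeds there were off and I'll correct them.

```bash
sed -e 's/^P=.*/P={"w1":[(268,199),(322,197),(269,272),(325,270)],"w3":[(393,124),(451,122),(397,199),(456,198)],"w4":[(162,142),(219,141),(162,218),(220,216)]}/' /tmp/b.py > b.py; python3 b.py
python3 - <<'E'
from h import *
for n in("w2","w3"):
    im,c=loadw(n); K,d,W=c
    h=cv2.cvtColor(im,cv2.COLOR_BGR2HSV)
    u=proj(c,[[545,15,20]])[0].astype(int); print(n,u, proj(c,[[480,-50,0],[610,70,0]]).round())
    x0,y0=max(u[0]-75,0),max(u[1]-75,0); cr=im[y0:y0+150,x0:x0+150]; print("off",x0,y0)
    cv2.imwrite(f"pics/t_{n}.png",cr)
a,b=[cv2.resize(cv2.copyMakeBorder(q,0,150-q.shape[0],0,150-q.shape[1],cv2.BORDER_CONSTANT),None,fx=2.6,fy=2.6,interpolation=cv2.INTER_CUBIC) for q in (cv2.imread("pics/t_w2.png"),cv2.imread("pics/t_w3.png"))]
cv2.imwrite("pics/tray.png",np.hstack([a,b]))
E
```

```text
w1 [[267.6, 198.3, 31.6], [322.1, 196.8, 31.2], [269.1, 271.8, 28.2], [324.7, 270.3, 28.0]]
w3 [[392.8, 123.3, 35.9], [450.3, 121.7, 34.6], [396.8, 199.0, 37.2], [455.3, 197.6, 36.6]]
w4 [[162.0, 142.1, 33.1], [218.3, 140.7, 33.1], [161.7, 217.3, 35.9], [219.3, 215.8, 34.7]]
[552.5 238.2  88.1] [0.1 0.1 0.1]
[550.7 298.1  88.4] [0.1 0.1 0.2]
[627.9 240.3 114.6] [0.  0.1 0.1]
[626.2 300.3 114.6] [0.1 0.  0.1]
len 79.96511274194742 59.96943317928916
centre [589.3 269.2 101.4] slope 19.21245302460048 yaw 1.612958123870793 y.z 0.002674146830460472 n [-0.3 -0.   0.9] hinge [535.  267.8  50.7] planarity [-0.1  0.1  0.1 -0.1]
w2 [213 233] [[165. 182.]
 [257. 274.]]
off 138 158
w3 [193 116] [[141.  61.]
 [242. 168.]]
off 118 41
```

View pics/tray.png

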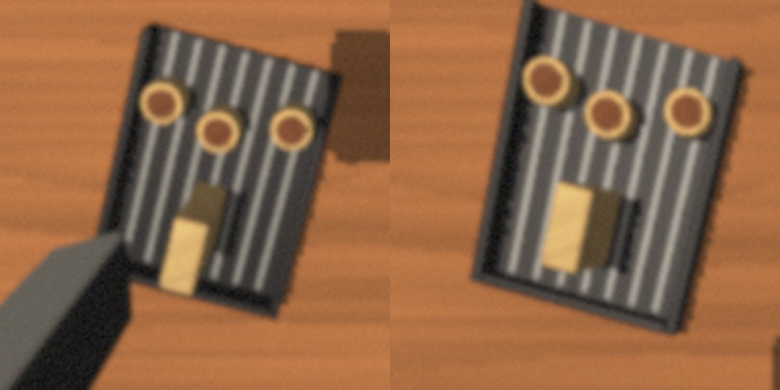

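The crops show the tray with its lip at the top and the light handle top at w3 (187,128) and w2 (209,257). The plugs stand clear of the handle, about 20 mm ahead of it. The handle's shaded side is darker, so it masks well.

```bash
python3 - <<'E'
from h import *
C={};Q={};D={}
for n,p in(("w2",(209,257)),("w3",(187,128))):
    im,c=loadw(n); h=cv2.cvtColor(im,cv2.COLOR_BGR2HSV)
    s=cv2.resize(im[p[1]-25:p[1]+25,p[0]-25:p[0]+25],None,fx=4,fy=4,interpolation=cv2.INTER_CUBIC)
    ref=im[p[1]-1:p[1]+2,p[0]-1:p[0]+2].reshape(-1,3).mean(0)
    m=(np.linalg.norm(s.astype(float)-ref,axis=2)<70).astype(np.uint8)
    k=max(cv2.findContours(m,cv2.RETR_EXTERNAL,cv2.CHAIN_APPROX_NONE)[0],key=lambda k:cv2.contourArea(k) if cv2.pointPolygonTest(k,(100,100),False)>0 else 0)
    r=cv2.minAreaRect(k); b=(cv2.boxPoints(r)+.5)/4-.5+np.array(p)-25
    print(n,ref,r[1],b.round(1).tolist()); C[n]=c;Q[n]=b.mean(0);D[n]=b
x,e=tri([C["w2"],C["w3"]],[Q["w2"],Q["w3"]]); print("handle top",x,e)
for n in D:
    g=onz(C[n],D[n],x[2]); e=[g[(i+1)%4]-g[i] for i in range(4)]; 
    print(n,g.mean(0),[(round(np.linalg.norm(v),1),round(np.degrees(np.arctan2(v[1],v[0])),1)) for v in e])
# outer corners read from the crop (w3): wall tops 24 mm
q=np.array([[82,278],[285,330],[352,62],[137,0]])/2.6+[118,41]; g=onz(C["w3"],q,24); print(g)
print([np.degrees(np.arctan2(*(g[i]-g[j])[[1,0]])) for i,j in((1,2),(0,3))],np.degrees(np.arctan2(*(g[1]-g[0])[[1,0]]))-90, np.linalg.norm(g[1]-g[0]))
print("plugs",onz(C["w3"],np.array([[157,82],[219,115],[297,112]])/2.6+[118,41],28))
E
```

```text
w2 [117.  184.8 224.6] (50.71290588378906, 109.58345794677734) [[198.6, 267.9], [205.1, 241.3], [217.4, 244.2], [210.9, 270.9]]
w3 [120.1 189.8 227.7] (59.404109954833984, 137.29507446289062) [[173.9, 143.1], [180.8, 109.5], [195.4, 112.4], [188.5, 146.1]]
handle top [557.7  15.8  70.1] [0.3766745111118946, 0.37667451111187705]
w2 [557.7  16.2  70.1] [(np.float64(34.9), np.float64(164.5)), (np.float64(14.9), np.float64(75.7)), (np.float64(35.0), np.float64(-15.1)), (np.float64(15.2), np.float64(-104.6))]
w3 [557.9  15.4  70.1] [(np.float64(37.2), np.float64(164.6)), (np.float64(15.9), np.float64(78.8)), (np.float64(37.3), np.float64(-14.9)), (np.float64(16.2), np.float64(-101.4))]
[[582.8 -40.6  24. ]
 [607.2  54.7  24. ]
 [486.7  88.7  24. ]
 [461.2  -6.1  24. ]]
[np.float64(-15.756125414195864), np.float64(-15.823963326522478)] -14.338557872680994 98.39964482738306
plugs [[495.9   1.5  28. ]
 [509.8  28.6  28. ]
 [508.4  63.9  28. ]]
```

Handle top is (557.7,15.8,70.1) and tray yaw is -15.1°. The pad centre is (589.3,269.2,101.4), slope 19.2°, yaw 1.6°. Next I go above the handle.

```bash
python3 -m jog '[3.2,-24.8,0,0,0,0,-1, 3.2,-24.8,0,0,0,0,-1, 3.2,-24.8,0,0,0,0,-1, 3.2,-24.8,0,0,0,0,-1, 3.2,-24.8,13,0,0,0,-1, 3.2,-24.8,13,0,0,0,-1, 3.2,-24.8,13,0,0,0,-1, 3.2,-24.8,13,0,0,0,-1, 3.2,-24.8,13,0,0,0,-1, 3.2,-24.8,13,0,0,0,-1, 3.2,-24.8,13,0,0,0,-1, 3.2,-24.8,13,0,0,0,-1, 3.2,-24.8,13,0,0,0,-1, 3.2,-24.8,13,0,0,0,-1, 0,0,0,0,0,0.132,-1, 0,0,0,0,0,0.132,-1, 0,0,0,0,0,0,-1, 0,0,0,0,0,0,-1]'; python3 - <<'E'
from h import *
s=ctrl.read_state(); r=R.from_rotvec(s["tool_rot"]); print(r.inv().apply(np.array([557.7,15.8,52])-s["eef_pos"]), np.degrees(np.arctan2(*r.as_matrix()[[1,0],0])))
im,c=snapw("w5"); print(proj(c,[[557.7,15.8,70]]))
E
```

```text
clock: 8.18
eef_pos: [557.4, 15.9, 204.4]
tool_rot: [0.408, 3.115, -0.0]
ft_force: [-0.0, 0.1, -0.4]
finger_gap: 94.0
finger_force: 0.0
[ -0.2  -0.  152.4] 165.08413540023236
[[279.8 212.9]]
```

```bash
python3 -m jog '[0,0,15,0,0,0,-1, 0,0,20,0,0,0,-1, 0,0,22,0,0,0,-1, 0,0,22,0,0,0,-1, 0,0,22,0,0,0,-1, 0,0,22,0,0,0,-1, 0,0,18,0,0,0,-1, 0,0,11,0,0,0,-1, 0,0,0,0,0,0,-1, 0,0,0,0,0,0,1, 0,0,0,0,0,0,1, 0,0,0,0,0,0,1, 0,0,0,0,0,0,1, 0,0,0,0,0,0,1, 0,0,0,0,0,0,1, 0,0,0,0,0,0,1]' 50; python3 - <<'E'
from h import *
im,c=snapw("w6")
E
```

```text
clock: 10.22
eef_pos: [557.5, 16.2, 52.3]
tool_rot: [-0.411, -3.115, 0.0]
ft_force: [0.0, -0.7, -0.9]
finger_gap: 27.5
finger_force: 0.0
```

View pics/w6.png

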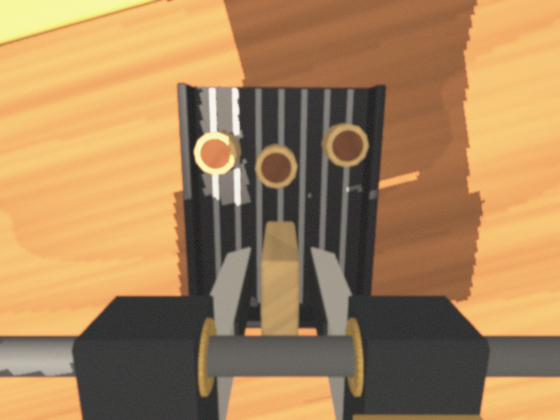

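w6 shows the fingers straddling the handle (cols 262–298), aligned with it and still closing. The plugs at (215,153), (277,166) and (346,145) are clear of the fingers.

```bash
python3 -m jog '[0,0,0,0,0,0,1, 0,0,0,0,0,0,1, 0,0,0,0,0,0,1, 0,0,0,0,0,0,1, 0,0,0,0,0,0,1, 0,0,-2,0,0,0,1, 0,0,-5,0,0,0,1, 0,0,-9,0,0,0,1, 0,0,-13,0,0,0,1, 0,0,-16,0,0,0,1, 0,0,-18,0,0,0,1, 0,0,-18,0,0,0,1, 0,0,-18,0,0,0,1, 0,0,-18,0,0,0,1, 0,0,-14,0,0,0,1, 0,0,-9,0,0,0,1, 0,0,-4,0,0,0,1, 0,0,0,0,0,0,1]' 50; python3 - <<'E'
from h import *
snapw("w7")
a=snapshot("scene")[:,:,::-1]; b=snapshot("side")[:,:,::-1]; cv2.imwrite("pics/sc7.png",a); cv2.imwrite("pics/sd7.png",b)
A=cv2.resize(a[175:235,135:220],None,fx=4.5,fy=4.5,interpolation=cv2.INTER_CUBIC)
B=cv2.resize(b[250:322,255:340],None,fx=4.5,fy=4.5,interpolation=cv2.INTER_CUBIC)
W=cv2.imread("pics/w7.png"); W=cv2.resize(W,(340,255))
A=np.vstack([A,np.zeros((600-A.shape[0],A.shape[1],3),np.uint8)]); A[275:530,20:360]=W
B=np.vstack([B,np.zeros((600-B.shape[0],B.shape[1],3),np.uint8)])
cv2.imwrite("pics/bin.png",np.hstack([A,B])); print(np.hstack([A,B]).shape)
E
```

```text
clock: 12.52
eef_pos: [557.5, 16.2, 196.1]
tool_rot: [-0.412, -3.114, 0.0]
ft_force: [0.2, -0.3, -2.3]
finger_gap: 15.8
finger_force: 50.0
(600, 764, 3)
```

View pics/bin.png

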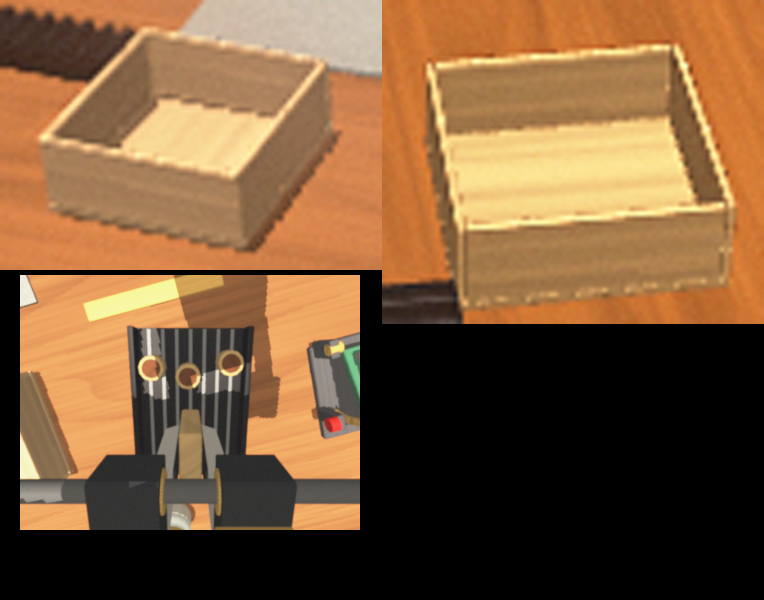

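The bin picture shows both views of the rim. Outer corners in the scene view are about (167.2,181.7), (207.4,189.4), (188.3,214.6) and (144.3,205.7). In the side view they are (273,300.7), (265.7,264.7), (320.3,260.2) and (333,295.8). The inset shows the lifted tray level with all three plugs standing.

```bash
python3 - <<'E'
from h import *
c,s=cam("scene"),cam("side")
A=[(167.2,181.7),(207.4,189.4),(188.3,214.6),(144.3,205.7)]; B=[(273,300.7),(265.7,264.7),(320.3,260.2),(333,295.8)]
P=[]
for a,b in zip(A,B):
    x,e=tri([c,s],[a,b]); P.append(x); print(x,np.round(e,1))
P=np.array(P); print("centre",P.mean(0), onz(c,A,70).mean(0), onz(s,B,70).mean(0))
for v in (P[3]-P[0],P[2]-P[1],P[1]-P[0],P[2]-P[3]): print(np.linalg.norm(v),np.degrees(np.arctan2(v[1],v[0])))
# check for scale of calibration: handle of tray now known
E
```

```text
[ 455.3 -374.2   66.2] [2.1 2.1]
[ 461.5 -208.3   64. ] [1.6 1.6]
[ 635.7 -212.6   64.2] [2.3 2.3]
[ 629.1 -382.3   66.4] [2.1 2.1]
centre [ 545.4 -294.3   65.2] [ 549.6 -290.4   70. ] [ 545.  -302.2   70. ]
174.0356210555735 -2.66871822285464
174.24647736403762 -1.4070838879913758
165.94262307104785 87.84281351871475
169.77627994706603 87.77437158463259
```

Bin centre is about (546,-295), yaw about -2°. I carry the tray level to TCP (608,-295,145), where a pure tilt puts the lip inside the bin.

```bash
python3 -m jog '[-2,-4.6,0,0,0,0,1, -4.5,-10,0,0,0,0,1, -7,-15.5,0,0,0,0,1, -9,-20,0,0,0,0,1, -10.3,-22.8,0,0,0,0,1, -10.3,-22.8,2,0,0,0,1, -10.3,-22.8,5,0,0,0,1, -10.3,-22.8,7,0,0,0,1, -10.3,-22.8,7,0,0,0,1, -10.3,-22.8,7,0,0,0,1, -10.3,-22.8,7,0,0,0,1, -10.3,-22.8,7,0,0,0,1, -9,-20,5,0,0,0,1, -7,-15.5,3,0,0,0,1, -5.5,-12.5,1,0,0,0,1, -3,-7,0,0,0,0,1, 0,0,0,0,0,-0.06,1, 0,0,0,0,0,-0.1,1, 0,0,0,0,0,-0.07,1, 0,0,0,0,0,0,1]' 50; python3 - <<'E'
from h import *
im,c=snapw("w8")
h=cv2.cvtColor(im,cv2.COLOR_BGR2HSV); 
E
```

```text
clock: 15.18
eef_pos: [608.0, -294.8, 145.6]
tool_rot: [0.052, 3.141, -0.0]
ft_force: [-0.7, 0.5, -2.1]
finger_gap: 15.6
finger_force: 50.0
```

```bash
python3 -m jog '[0,0,0,0,-0.05,0,1, 0,0,0,0,-0.09,0,1, 0,0,0,0,-0.1,0,1, 0,0,0,0,-0.1,0,1, 0,0,0,0,-0.1,0,1, 0,0,0,0,-0.1,0,1, 0,0,0,0,-0.08,0,1, 0,0,0,0,-0.05,0,1, 0,0,0,0,0,0,1, 0,0,0,0,0,0,1, 0,0,0,0,0,0,1, 0,0,0,0,0,0,1, 0,0,0,0,0,0,1]' 50; python3 - <<'E'
from h import *
im,c=snapw("w9"); b=snapshot("side")[:,:,::-1]; a=snapshot("scene")[:,:,::-1]
A=cv2.resize(im,(400,300)); B=cv2.resize(b[200:320,230:390],(400,300),interpolation=cv2.INTER_CUBIC); C=cv2.resize(a[160:235,135:235],(400,300),interpolation=cv2.INTER_CUBIC)
cv2.imwrite("pics/dump.png",np.vstack([np.hstack([A,B]),np.hstack([C,C*0])]))
E
```

```text
clock: 16.85
eef_pos: [618.2, -288.0, 155.2]
tool_rot: [0.064, 2.498, -0.029]
ft_force: [-1.1, -0.6, -1.7]
finger_gap: 15.8
finger_force: 50.0
```

View pics/dump.png

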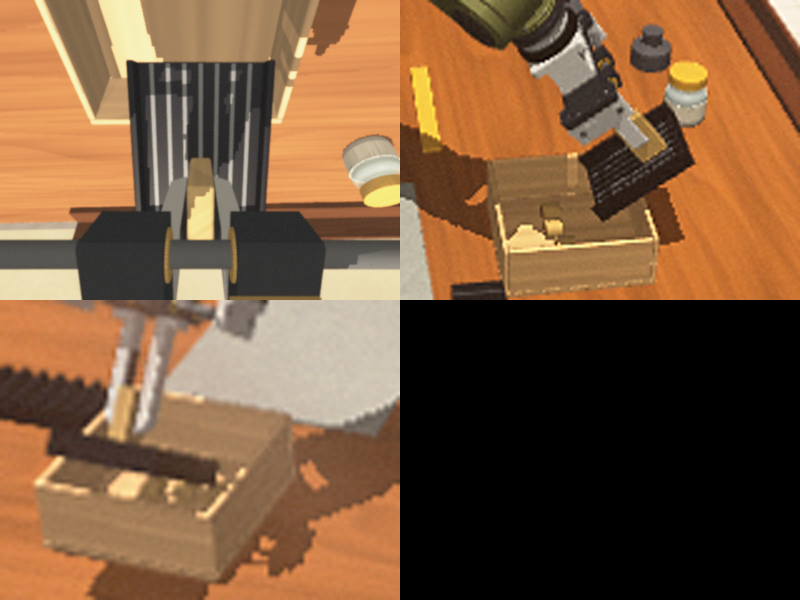

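The dump picture's wrist panel shows the tray empty with its lip edge still at row 87, so it hasn't slipped in the grip. The side and scene panels show plugs lying inside the bin. Now I work out the moves to the stage.

```bash
cat > go.py <<'E'
from h import *
C=np.array([589.3,269.2,101.4]); sl,yw=np.radians([19.21,1.61])
x=np.array([np.cos(sl)*np.cos(yw),np.cos(sl)*np.sin(yw),np.sin(sl)]); y=np.array([-np.sin(yw),np.cos(yw),0]); n=np.cross(x,y)
RT=R.from_matrix(np.c_[-x,y,-n])
def plan(d):   # d: underside's distance off the free pad face
    s=ctrl.read_state(); r=R.from_rotvec(s["tool_rot"]); T=C+25*x+(52.3+d)*n
    print("turn now (tool)",(r.inv()*RT).as_rotvec().round(3),"shift in final axes",RT.inv().apply(T-s["eef_pos"]),"target",T,"force n",s["ft_force"]@n,s["ft_force"])
E
python3 - <<'E'
from go import *
s=ctrl.read_state(); r=R.from_rotvec(s["tool_rot"]); print("up 100:",r.inv().apply([0,0,100])); plan(50)
b=snapshot("side")[:,:,::-1]
E
```

```text
up 100: [-60.   -0.5 -80. ]
turn now (tool) [-0.   0.3 -0.1] shift in final axes [  5.2 557.7 -55.8] target [579.3 268.9 206.2] force n -2.1539294352873686 [-0.4  0.2 -2.4]
```

```bash
python3 -m jog '[-6,0,-8,0,0,0,1, -12,0,-16,0,0,0,1, -12,0,-16,0,0,0,1, -12,0,-16,0,0,0,1, -6,0,-8,0,0,0,1, 0,0,0,0,0.1,0,1, 0,0,0,0,0.1,0,1, 0,0,0,0,0.1,0,1, 0,0,0,0,0,0,1]' 50; sed -i 's/\.as_rotvec().round(3)/.as_rotvec().round(3).tolist()/' go.py; python3 -c "
from go import *
plan(50)"
```

```text
clock: 18.18
eef_pos: [619.0, -287.3, 235.3]
tool_rot: [0.072, 2.797, -0.02]
ft_force: [-1.0, 0.4, -2.7]
finger_gap: 15.4
finger_force: 50.0
turn now (tool) [-0.032, 0.009, -0.074] shift in final axes [ 32.3 557.1  19.5] target [579.3 268.9 206.2] force n -2.226440970304813 [-1.   0.4 -2.7]
```

```bash
python3 -m jog '[0,0,0,-0.032,0.009,-0.074,1, 1.8,10,0,0,0,0,1, 1.8,22,0,0,0,0,1, 1.8,35,0,0,0,0,1, 1.8,35,0,0,0,0,1, 1.8,35,0,0,0,0,1, 1.8,35,0,0,0,0,1, 1.8,35,0,0,0,0,1, 1.8,35,0,0,0,0,1, 1.8,35,0,0,0,0,1, 1.8,35,0,0,0,0,1, 1.8,35,0,0,0,0,1, 1.8,35,0,0,0,0,1, 1.8,35,0,0,0,0,1, 1.8,35,0,0,0,0,1, 1.8,35,0,0,0,0,1, 1.8,22,0,0,0,0,1, 1.8,12,0,0,0,0,1, 1.8,6,0,0,0,0,1, 0,0,0,0,0,0,1]' 50; python3 - <<'E'
from go import *
plan(50)
# plugs in the bin: dark-ended light plugs, count blobs over the bin in the side view
b=snapshot("side")[:,:,::-1].copy(); cv2.imwrite("pics/sd10.png",b); cv2.imwrite("pics/sc10.png",snapshot("scene")[:,:,::-1])
o=cv2.imread("pics/sd7.png"); m=(np.abs(b.astype(int)-o).max(2)>25).astype(np.uint8)
poly=np.int32([[265,264],[320,260],[333,296],[273,301]]); k=np.zeros_like(m); cv2.fillPoly(k,[poly],1)
nn,l,st,ce=cv2.connectedComponentsWithStats(m*k)
for i in range(1,nn):
    if st[i,4]>5: print(st[i,4],ce[i],onz(cam("side"),[ce[i]],15)[0])
E
```

```text
clock: 20.68
eef_pos: [573.2, 238.3, 224.8]
tool_rot: [-0.037, 2.807, 0.007]
ft_force: [-0.0, 0.5, -1.4]
finger_gap: 15.9
finger_force: 50.0
turn now (tool) [0.0, -0.001, -0.001] shift in final axes [-0.4 30.5 19.9] target [579.3 268.9 206.2] force n -1.2794147134682883 [-0.   0.5 -1.4]
113 [290.8 289.1] [ 529.4 -280.3   15. ]
```

```bash
python3 -m jog '[0,8,0,0,0,0,1, 0,12,2,0,0,0,1, 0,8,6,0,0,0,1, 0,2.5,10,0,0,0,1, 0,0,14,0,0,0,1, 0,0,14,0,0,0,1, 0,0,10,0,0,0,1, 0,0,5,0,0,0,1, 0,0,0,0,0,0,1, 0,0,0,0,0,0,1]' 50; python3 - <<'E'
from go import *
plan(0)
c=cam("scene"); b=cv2.imread("pics/sc10.png"); o=cv2.imread("pics/sc7.png"); m=(np.abs(b.astype(int)-o).max(2)>25).astype(np.uint8)
k=np.zeros_like(m); cv2.fillPoly(k,[np.int32([[167,182],[207,189],[188,215],[144,206]])],1)
nn,l,st,ce=cv2.connectedComponentsWithStats(m*k)
for i in range(1,nn):
    if st[i,4]>4: print(st[i],ce[i],onz(c,[ce[i]],15)[0])
E
```

```text
clock: 22.02
eef_pos: [592.7, 269.6, 167.8]
tool_rot: [-0.038, 2.806, 0.007]
ft_force: [0.4, 0.6, -1.5]
finger_gap: 16.0
finger_force: 50.0
turn now (tool) [0.0, -0.0, -0.001] shift in final axes [ 0.  -0.3  9.3] target [595.7 269.4 159. ] force n -1.5272469690147499 [ 0.4  0.6 -1.5]
[169 204  23   8 111] [179.6 207.6] [ 534.5 -291.9   15. ]
```

```bash
python3 -m jog '[0,0,2,0,0,0,1, 0,0,2,0,0,0,1, 0,0,2,0,0,0,1, 0,0,1.3,0,0,0,1, 0,0,0,0,0,0,1, 0,0,0,0,0,0,1]' 50; python3 -c "
from go import *
plan(0)"; python3 -m jog '[0,0,1,0,0,0,1, 0,0,1,0,0,0,1, 0,0,1,0,0,0,1, 0,0,1,0,0,0,1, 0,0,0,0,0,0,1, 0,0,0,0,0,0,1]' 50; python3 -c "
from go import *
plan(0);print(ctrl.read_state()['torque'].tolist())"
```

```text
clock: 22.78
eef_pos: [595.0, 269.6, 160.5]
tool_rot: [-0.038, 2.807, 0.007]
ft_force: [0.2, 0.2, -1.3]
finger_gap: 15.6
finger_force: 50.0
turn now (tool) [0.0, -0.001, -0.001] shift in final axes [-0.2 -0.3  1.6] target [595.7 269.4 159. ] force n -1.3194684405292145 [ 0.2  0.2 -1.3]
clock: 23.52
eef_pos: [596.2, 269.6, 156.7]
tool_rot: [-0.038, 2.807, 0.007]
ft_force: [-1.2, -0.3, 0.2]
finger_gap: 15.9
finger_force: 50.0
turn now (tool) [0.0, -0.001, -0.001] shift in final axes [-0.3 -0.2 -2.4] target [595.7 269.4 159. ] force n 0.5774860560988098 [-1.2 -0.3  0.2]
[-0.09450069866462307, 0.43909602641793705, -0.0088482084628488]
```

Contact has begun, at about 2 N. I'll press on in small steps and watch force against depth.

```bash
for i in 1 ; do python3 -m jog '[0,0,1,0,0,0,1, 0,0,1,0,0,0,1, 0,0,0,0,0,0,1, 0,0,0,0,0,0,1]' 50 >/dev/null; python3 -c "
from go import *
plan(0);print(ctrl.read_state()['torque'].tolist())"; done;  python3 -m jog '[0,0,1,0,0,0,1, 0,0,1,0,0,0,1, 0,0,0,0,0,0,1, 0,0,0,0,0,0,1]' 50 >/dev/null; python3 -c "
from go import *
plan(0);print(ctrl.read_state()['torque'].tolist())
im,c=snapw('w11')"
```

```text
turn now (tool) [0.0, -0.001, -0.001] shift in final axes [-0.2 -0.3 -4.4] target [595.7 269.4 159. ] force n 1.4353454387346116 [-1.3 -0.4  1.1]
[-0.07271939796499223, 0.3610258815662014, -0.04813008272247134]
turn now (tool) [0.0, -0.001, -0.001] shift in final axes [-0.2 -0.3 -6.4] target [595.7 269.4 159. ] force n 3.423516429525308 [-3.1  0.3  2.6]
[0.0119140322805758, 0.37865153244498195, -0.033476477013358215]
```

```bash
python3 - <<'E'
from go import *
F=[]
for i in range(10):
    im=snapshot("wrist")[:,:,::-1]; s=ctrl.read_state(); F.append(np.r_[s["ft_force"]@n,s["ft_force"]@x,s["torque"]])
F=np.array(F); np.set_printoptions(precision=2,suppress=True); print(F.mean(0),F.std(0)); plan(0)
cv2.imwrite("pics/w12.png",im)
for nm in("w7","w9","w11"):   # lip edge row and side-wall columns in the tool's view
    g=cv2.cvtColor(cv2.imread(f"pics/{nm}.png"),cv2.COLOR_BGR2GRAY).astype(float)
    rows=[60+np.argmin(np.diff(g[60:115,u-1:u+2].mean(1))) for u in (200,240,270,300,350,370)]
    L=[150+np.argmin(np.diff(g[v-1:v+2,150:210].mean(0))) for v in(110,150,190)]; Rr=[350+np.argmax(np.diff(g[v-1:v+2,350:420].mean(0))) for v in(110,150,190)]
    print(nm,rows,L,Rr)
E
```

```text
[ 3.12 -0.93  0.02  0.31 -0.01] [0.44 0.63 0.04 0.03 0.02]
turn now (tool) [0.0, -0.001, -0.001] shift in final axes [-0.23 -0.26 -6.43] target [595.7  269.38 159.01] force n 2.396719756667397 [-1.08 -0.2   2.16]
w7 [np.int64(87), np.int64(86), np.int64(86), np.int64(86), np.int64(86), np.int64(86)] [np.int64(177), np.int64(200), np.int64(182)] [np.int64(411), np.int64(361), np.int64(369)]
w9 [np.int64(86), np.int64(86), np.int64(86), np.int64(86), np.int64(86), np.int64(86)] [np.int64(177), np.int64(180), np.int64(182)] [np.int64(383), np.int64(380), np.int64(378)]
w11 [np.int64(86), np.int64(67), np.int64(86), np.int64(86), np.int64(85), np.int64(86)] [np.int64(177), np.int64(180), np.int64(182)] [np.int64(392), np.int64(380), np.int64(382)]
```

```bash
python3 -m jog '[0,0,0.8,0,0,0,1, 0,0,0.7,0,0,0,1, 0,0,0,0,0,0,1, 0,0,0,0,0,0,1, 0,0,0,0,0,0,1, 0,0,0,0,0,0,1]' 50; python3 - <<'E'
from go import *
F=[]
for i in range(12):
    snapshot("wrist"); s=ctrl.read_state(); F.append(np.r_[s["ft_force"]@n,s["ft_force"]@x,s["torque"]])
F=np.array(F); np.set_printoptions(precision=2,suppress=True); print(F.mean(0),F.std(0)); plan(0)
# stage frame unmoved? green mask centroid in both fixed views, before/after is occluded by arm; compare red knobs
for v in("scene","side"):
    a=cv2.imread(f"pics/{v}0.png"); b=snapshot(v)[:,:,::-1]
    for im in(a,b):
        h=cv2.cvtColor(np.ascontiguousarray(im),cv2.COLOR_BGR2HSV); m=((h[...,0]<6)|(h[...,0]>174))&(h[...,1]>200)&(h[...,2]>120)
        nn,l,st,ce=cv2.connectedComponentsWithStats(m.astype(np.uint8)); print(v,[ce[i].round(1).tolist() for i in range(1,nn) if st[i,4]>4])
E
```

```text
clock: 25.82
eef_pos: [598.1, 269.7, 151.5]
tool_rot: [-0.038, 2.807, 0.007]
ft_force: [-2.7, -0.1, 3.4]
finger_gap: 15.8
finger_force: 50.0
[ 4.35 -0.6   0.12  0.17  0.03] [0.42 0.59 0.03 0.04 0.03]
turn now (tool) [0.0, -0.001, -0.001] shift in final axes [-0.24 -0.26 -7.94] target [595.7  269.38 159.01] force n 4.415331378799442 [-1.9   0.69  4.02]
scene [[423.0, 218.2], [465.6, 222.4], [304.4, 236.5], [348.1, 243.4]]
scene [[423.0, 217.9], [465.6, 222.4], [304.4, 236.5], [348.1, 243.6]]
side [[229.5, 157.5], [293.0, 196.3]]
side [[229.5, 157.5], [293.2, 196.5]]
```

```bash
python3 -c "
from rig import close_job
print(close_job())"
```

```text
the job is handed in; nothing more can be done
None
```

I handed the job in at about 27 s: the tray, emptied over the bin, is gripped at 50 N and held flush on the stage pad, pressed roughly 5–8 mm of 12 at about 6 N (both estimated). The views showed an empty tray and plugs in the bin, though I didn't count three separately; the stage knobs hadn't moved, and the verdict isn't shown to me.

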